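Set the spectrometer's slit dial by its clicks and take a reading

TASK

Set the spectrometer's slit to step 4 and start a reading. Nobody knows where its dial stands and it has no mark, so ease it anticlockwise until you feel the end stop (do not force the stop), count four clicks clockwise from there, let go so that it rests in the fourth click, and then press the round read button fully down and release it. Leave the vials and the beaker alone.

Things in the scene. Friction and masses are not known exactly. Their poses are not given: they have to be found in the camera images.
- spectrometer: White box instrument fixed to the bench, 260 mm (its x) by 250 mm (its y), flat deck 90 mm above the bench. Origin: centre of its underside; x to its back edge, y to its left, z up. On the deck: dial knob (axis at x -15, y +55 mm), read button (x -80, y -75), flush scale window (x +88, y +55), flush display, and a sample well with a vial in it (x +75, y -70, 48 mm wide, top 138 mm above the bench).
- knob_grip (a point): Point on the dial knob's axis, 24 mm above the deck, the height to grip. It is fixed to the instrument and does not turn with the knob. The knob is round, black and fluted, 40 mm in diameter, its top 36 mm above the deck, and turns about the vertical. At the start it rests in one of clicks 2 to 5.
- knob_top (a point): Centre of the knob's top face (fixed to the instrument, does not turn). The knob rests in zero or in one of 7 clicks clockwise of it, seen from above, unevenly spaced, 12 to 24 degrees apart. Leaving a click it at once resists with 0.1 to 0.25 N m, lets go halfway and is then pulled into the next click; let go, it stays there. A like end stop comes 6 degrees after click 7.
- knob (a joint): Twist between the knob and its spindle in rad: the knob sits on a sprung hub that gives 1 rad per 5 N m, positive when the knob is urged clockwise, 0 when let go. The clicks and end stops act on the spindle. The anticlockwise end stop is hard, 3 degrees past zero; when let go there the knob returns to zero. The hub is strained beyond 0.18 rad of twist (0.9 N m) either way.
- slit_tab (a joint): Thin dark end of the slit jaw, seen in the scale window, driven by the knob through a fine screw: 0.3 mm for each radian the knob turns clockwise; value in m, 0 with the knob in zero. One click moves it only 0.06 to 0.13 mm, well below the error of a reading, so it cannot show which click the dial is in.
- read_button_top (a point): Centre of the top of the read button, a round grey plastic button 28 mm across in a black housing on the deck; it goes straight down.
- read_button (a joint): How far the read button is pressed, m: 0 up, 0.006 fully down. It is sprung: about 5 N hold it fully down, and it comes back up when let go.
- vial_a: Small amber glass bottle with black cap standing loose on the bench beside the spectrometer, 32 mm in diameter, 70 mm tall; origin at the centre of its underside.
- vial_b: A second such amber bottle, 32 mm in diameter, 70 mm tall; origin at the centre of its underside.
- beaker: Open glass beaker standing loose on the bench beside the spectrometer, 68 mm in diameter, 85 mm tall; origin at the centre of its underside.

How it is judged:
By the outcome, as a careful person would: the job done as asked, in the order asked, and still so for the second after the job is handed in, with the robot touching nothing.
It also fails if it takes over 72 s, if anything falls off the work surface, if the arm or the gripper's body presses on something with over 40 N, if the wrist force passes 120 N, or if a joint passes its speed limit or range.

ROBOT

A 7-joint arm with a two-finger parallel gripper is mounted at the origin on the work surface. World frame = base frame: x ahead of the robot, y to its left, z up, the work surface at z = 0. Lengths are in m, angles in rad, forces in N, time in s.
With the tool pointing down it reaches from about 0.35 to 0.9 m from the base axis. Payload 19.9 kg.
Tool frame: the origin (TCP) lies midway between the tips of the shut fingers; the grasp point (between the pads) lies 19 mm behind it; z points along the fingers, y is the line along which they close (so a half turn about z gives the same grasp; the last joint's range is limited). The gripper opens to 94 mm and grips with 3 to 60 N. Pads are 16 mm wide; open, the fingers measure 119 mm over their backs; the gripper's body (75 mm by 177 mm) begins 78 mm behind the grasp point.
Start: joints at [-0.042, 0.417, -0.01, 1.614, 0.005, 1.111, -0.053], TCP at [0.625, 0, 0.205] pointing down, gripper open.
Joint ranges: [-2.81, 2.81], [-0.39, 2.02], [-1.27, 1.25], [0.06, 2.57], [-1.19, 4.33], [0.19, 2], [-2.82, 2.82]. Speed limits (rad/s): [1.89, 1.89, 2.39, 2.39, 3.01, 3.01, 3.01].

INTERFACE

Orientations are given as a rotation vector (axis times angle).
In Python, from station import manip gives the robot as it stands.
- The arm moves only by the shell command python3 -m jog 'ROWS' [FORCE]. ROWS is JSON, a list of rows, each an object of numbers: "fingers": the closure, from -1 (fully open) to 1 (shut), so that 0 is half open; "x", "y", "z": the shift along the tool's x, y, z scaled (see below); "ax", "ay", "az": the turn, a rotation vector about the tool's x, y, z scaled (see below). A call has exactly 10 rows; each row is the pose to reach, as a shift and turn from the pose commanded when the call began, along the tool's axes at that moment, turning the shorter way round; what a row does not reach only later rows make up. The controller multiplies each number of a shift by 300 mm and each number of a turn by 360 degrees. A row lasts 1/12 s, in which the tool goes at most 41.7 mm and 7.16 degrees, less where a joint would pass 70% of its speed; a pose out of reach is approached as far as the arm can. A call with a number of a shift or a turn outside -1 to 1 is refused whole. A call with a gripper value outside its range is refused whole. The fingers move at their own pace and stop on an object; FORCE is the grip in N (left out, the last holds). Time passes only in rows, so rows that repeat a pose let the fingers close, or fill a call up. It gives the time, the measured TCP pose, the force, the opening and the grip force at its end, in the units of the state.
- manip.read_state(): the state, without advancing time (a new reading comes with each control period).
- manip.camera(name): name is "scene" or "side" or "wrist"; returns (picture, depth): 384x512x3 uint8, red, green, blue; 384x512 float32, m along the optical axis (not along the pixel's ray), 0 where there is no reading.
- manip.camera_model(name): a dict with "camera_matrix" (3x3 intrinsics, pixels), "k1" (the pictures are not rectified: a ray, as slopes to the right and down, at radius r is drawn at 1 + k1 r^2 times it, then the intrinsics apply), "pose" (4x4, takes a point from camera to world coordinates); the wrist camera has in their place "T_tool_cam" (4x4, takes a point from camera to tool coordinates, whose origin is the TCP and whose axes are the flange's). Camera axes: x right, y down, z forward; pixel columns grow to the right and rows downward; lengths in m; the calibration is good to about 2 mm. A picture is of the moment at which its call begins: read the wrist's pose just before it. camera_model takes no time and is no camera call.
- manip.sign_off(): hands the job in; it is judged then, once.
The state is a dict: "t": time; "joint_positions": joint angles; "joint_velocities": joint speeds; "effort": joint torques, N m; "tool_pos": TCP position; "tcp_rot": TCP orientation; "contact_force": force on the tool from outside, world axes, zero at the start; "wrist_torque": the same for the moment, N m; "grip_width": finger opening in m; "finger_force": force on a finger pad.
Only numpy, scipy, OpenCV 4.12 (cv2) and the standard library are available. Lean on these libraries where they do the work, as an engineer would, in place of code of your own. Each camera call takes 0.05 s, during which the arm holds its last target. There are 200 camera calls.

## Working session

There is one attempt and no reset: what is moved stays moved. The work goes in short steps, Python scripts to look and compute and a shell command to move; the robot and the scene stay as the last step left them, time stands still between calls to the robot, and variables do not carry over. Pictures are saved under pics/ and viewed, at most 10 in all, crops included, and the job is handed in when it is done.

```bash
ls; mkdir -p pics; python3 - <<'E'
from station import manip
import cv2,numpy as np
s=manip.read_state();print(s)
for n in("scene","wrist"):
    p,d=manip.camera(n);cv2.imwrite(f"pics/{n}0.png",p[:,:,::-1]);np.savez(f"{n}0.npz",p=p,d=d)
    print(manip.camera_model(n))
E
```

```text
pics
{'t': 0.0, 'joint_positions': array([-0.04147107,  0.41798577, -0.01032837,  1.61416538,  0.00469207,
        1.11066939, -0.05299907]), 'joint_velocities': array([-2.21593843e-03, -1.10850354e-03, -8.46668423e-05,  1.84525028e-03,
       -4.86234187e-04, -8.31601656e-04, -6.27368812e-04]), 'effort': array([ 3.52895018e-03, -8.51262331e+01,  6.40313700e-01, -4.25991547e+01,
       -4.87577857e-02,  1.87510403e-02,  1.73272206e-04]), 'tool_pos': array([ 6.24633040e-01, -1.27655271e-05,  2.04821489e-01]), 'tcp_rot': array([-2.22087705e+00, -2.22087676e+00,  1.41519804e-03]), 'contact_force': array([-0.15955661, -0.64588306, -0.60633267]), 'wrist_torque': array([ 0.00435664, -0.01233468,  0.0026159 ]), 'finger_force': 0.0, 'grip_width': 0.09404716679972501}
{'camera_matrix': array([[438.61138844,   0.        , 260.7887466 ],
       [  0.        , 438.61138844, 195.28018625],
       [  0.        ,   0.        ,   1.        ]]), 'k1': -0.04359614318380553, 'pose': array([[ 0.45968043,  0.72523903, -0.51256438,  1.02094046],
       [ 0.88808016, -0.37717173,  0.2627834 , -0.25243244],
       [-0.00274402, -0.57599464, -0.81744886,  0.89702045],
       [ 0.        ,  0.        ,  0.        ,  1.        ]])}
{'camera_matrix': array([[293.33622746,   0.        , 252.96214626],
       [  0.        , 293.33622746, 191.45366025],
       [  0.        ,   0.        ,   1.        ]]), 'k1': -0.0019843165650841833, 'T_tool_cam': array([[-1.16760740e-03, -9.73694337e-01, -2.27855162e-01,
         6.56995793e-02],
       [ 9.99999279e-01, -1.20099081e-03,  7.86201278e-06,
         2.32389315e-05],
       [-2.81307154e-04, -2.27854989e-01,  9.73695037e-01,
        -1.79460689e-01],
       [ 0.00000000e+00,  0.00000000e+00,  0.00000000e+00,
         1.00000000e+00]])}
```

View pics/scene0.png

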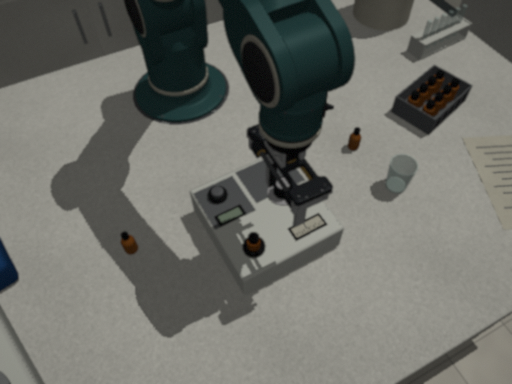

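View pics/wrist0.png

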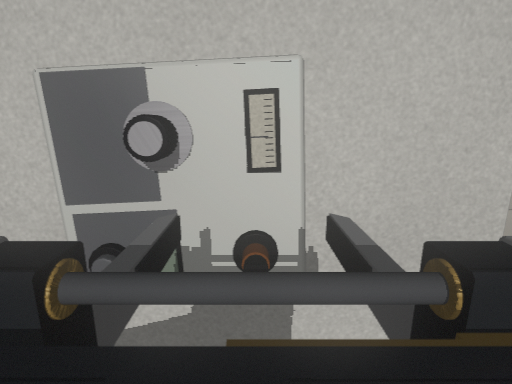

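The wrist view shows the knob top at about (145,138), the scale window at (262,131), the vial in the well at (256,255) and the button, partly hidden, near (108,262). The instrument's x axis is roughly world x.

```bash
cat > h.py <<'E'
import numpy as np,cv2
from scipy.spatial.transform import Rotation as R
from station import manip
def cloud(d,m,T):
    v,u=np.mgrid[:384,:512];K=m["camera_matrix"]
    x=(u-K[0,2])/K[0,0];y=(v-K[1,2])/K[1,1]
    r2=x*x+y*y
    for _ in range(3):
        f=1+m["k1"]*r2; r2=(x*x+y*y)/f**2
    P=np.stack([x/f*d,y/f*d,d],-1)@T[:3,:3].T+T[:3,3]
    P[d==0]=np.nan
    return P
def tool(s):
    T=np.eye(4);T[:3,:3]=R.from_rotvec(s["tcp_rot"]).as_matrix();T[:3,3]=s["tool_pos"];return T
E
python3 - <<'E'
from h import *
T0=np.eye(4);T0[:3,:3]=R.from_rotvec([-2.22087705,-2.22087676,1.4152e-3]).as_matrix();T0[:3,3]=[.624633,0,.204821]
m=manip.camera_model("wrist");D=np.load("wrist0.npz");W=cloud(D["d"],m,T0@m["T_tool_cam"])
m2=manip.camera_model("scene");D2=np.load("scene0.npz");S=cloud(D2["d"],m2,m2["pose"])
def box(P,u0,u1,v0,v1,z0,z1):
    Q=P[v0:v1,u0:u1].reshape(-1,3);return Q[(Q[:,2]>z0)&(Q[:,2]<z1)]
def circ(Q,n):
    c,r=cv2.minEnclosingCircle(Q[:,:2].astype(np.float32));print(n,len(Q),np.round(c,4),round(r,4),Q.mean(0).round(4))
circ(box(W,110,190,100,175,.122,.132),"knobtop W")
k=box(W,200,240,60,200,.05,.12);print("deck z W",np.median(k[:,2]))
deck=(W[...,2]>.075)&(W[...,2]<.1);deck[205:]=0
mm=np.zeros_like(deck,np.uint8);mm[deck]=1
for n,(u,v) in dict(TL=(38,70),TR=(301,57),win_tl=(247,89),win_tr=(278,88),win_bl=(248,172),win_br=(280,171)).items():print(n,W[v,u].round(4))
# right deck edge & top edge fits
for v in range(70,200,30):
    u=np.where(deck[v])[0].max();print("R",W[v,u].round(4),end=" ")
print()
for u in range(60,300,40):
    v=np.where(deck[:,u])[0].min();print("T",W[v,u].round(4),end=" ")
print()
circ(box(W,85,130,235,275,.097,.13),"button W")
circ(box(S,200,232,178,208,.096,.13),"button S")
print("btn S px",S[188:200:3,218].round(4))
circ(box(S,240,268,228,255,.12,.15),"vial S")
circ(box(S,260,300,170,200,.115,.132),"knob S")
q=box(S,228,330,180,280,.08,.095);print("deck z S",np.median(q[:,2]))
E
```

```text
knobtop W 1681 [0.5311 0.0527] 0.0208 [0.532  0.0531 0.1264]
deck z W 0.09019998578866084
TL [0.4217 0.1146 0.0891]
TR [0.6697 0.1257 0.088 ]
win_tl [0.619  0.0968 0.0926]
win_tr [0.6484 0.0978 0.091 ]
win_bl [0.6195 0.0174 0.0916]
win_br [0.6518 0.0184 0.0917]
R [0.6726 0.1149 0.0843] R [0.6734 0.0873 0.0856] R [0.6742 0.0587 0.0873] R [0.6752 0.029  0.088 ] R [ 0.678  -0.0029  0.0847] 
T [0.4408 0.1178 0.0857] T [0.48   0.1191 0.0873] T [0.5175 0.1211 0.086 ] T [0.5561 0.1224 0.0881] T [0.5932 0.126  0.0829] T [0.6313 0.1273 0.0847] 
button W 590 [ 0.4702 -0.0742] 0.0211 [ 0.4701 -0.0687  0.1057]
button S 265 [ 0.4729 -0.0809] 0.0226 [ 0.4772 -0.0826  0.1061]
btn S px [[ 0.4669 -0.075   0.1113]
 [ 0.4757 -0.0788  0.1132]
 [ 0.4821 -0.0818  0.1117]
 [ 0.4857 -0.0839  0.1061]]
vial S 162 [ 0.6281 -0.0688] 0.0131 [ 0.63   -0.0702  0.1334]
knob S 117 [0.5319 0.0502] 0.0203 [0.5352 0.045  0.1247]
deck z S 0.09041244895956702
```

```bash
python3 -m jog '[{"x":0.06,"y":-0.1},{"x":0.12,"y":-0.2},{"x":0.175,"y":-0.31},{"x":0.175,"y":-0.31,"z":0.1},{"x":0.175,"y":-0.31,"z":0.1},{"x":0.175,"y":-0.31,"z":0.1},{"x":0.175,"y":-0.31,"z":0.1},{"x":0.175,"y":-0.31,"z":0.1},{"x":0.175,"y":-0.31,"z":0.1},{"x":0.175,"y":-0.31,"z":0.1}]' 50
python3 - <<'E'
from h import *
s=manip.read_state();print(s["tool_pos"],s["joint_positions"][6],s["wrist_torque"],s["contact_force"])
m=manip.camera_model("wrist");p,d=manip.camera("wrist");cv2.imwrite("pics/w1.png",p[:,:,::-1])
W=cloud(d,m,tool(s)@m["T_tool_cam"]);np.savez("w1.npz",W=W)
Q=W[(W[...,2]>.122)&(W[...,2]<.132)];Q=Q[np.hypot(Q[:,0]-.5315,Q[:,1]-.0525)<.03]
print(len(Q),cv2.minEnclosingCircle(Q[:,:2].astype(np.float32)),Q.mean(0))
E
```

```text
[6.24675927e-01 1.91872911e-05 2.04906157e-01] -0.05298845051804109 [-0.06916244  0.01059181  0.03089973] [ 0.15487833 -0.76020012 -0.20502937]
1687 ((0.5309576988220215, 0.052795492112636566), 0.020614424720406532) [0.53202029 0.0531465  0.12635182]schema error: expected keys fingers, x, y, z, ax, ay, az
```

View pics/w1.png

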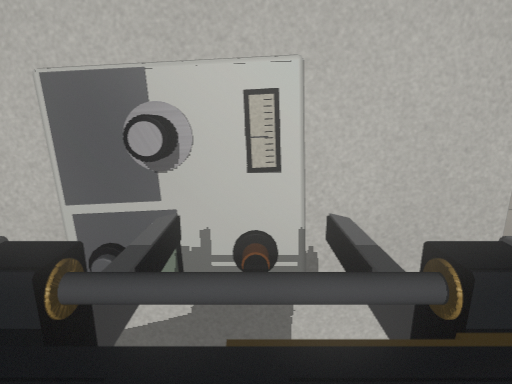

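The command was refused because every row needs all seven keys, so nothing moved and the picture is the same as before (knob top still at (145,138)). I'll resend it in full.

```bash
python3 -m jog '[{"fingers":-1,"x":0.06,"y":-0.1,"z":0,"ax":0,"ay":0,"az":0},{"fingers":-1,"x":0.12,"y":-0.2,"z":0,"ax":0,"ay":0,"az":0},{"fingers":-1,"x":0.175,"y":-0.31,"z":0,"ax":0,"ay":0,"az":0},{"fingers":-1,"x":0.175,"y":-0.31,"z":0.1,"ax":0,"ay":0,"az":0},{"fingers":-1,"x":0.175,"y":-0.31,"z":0.1,"ax":0,"ay":0,"az":0},{"fingers":-1,"x":0.175,"y":-0.31,"z":0.1,"ax":0,"ay":0,"az":0},{"fingers":-1,"x":0.175,"y":-0.31,"z":0.1,"ax":0,"ay":0,"az":0},{"fingers":-1,"x":0.175,"y":-0.31,"z":0.1,"ax":0,"ay":0,"az":0},{"fingers":-1,"x":0.175,"y":-0.31,"z":0.1,"ax":0,"ay":0,"az":0},{"fingers":-1,"x":0.175,"y":-0.31,"z":0.1,"ax":0,"ay":0,"az":0}]' 50
cat > look.py <<'E'
from h import *
import sys
s=manip.read_state();print(s["tool_pos"],s["joint_positions"][6],s["wrist_torque"],s["contact_force"])
m=manip.camera_model("wrist");p,d=manip.camera("wrist");cv2.imwrite(f"pics/{sys.argv[1]}.png",p[:,:,::-1])
W=cloud(d,m,tool(s)@m["T_tool_cam"]);np.savez(sys.argv[1]+".npz",W=W)
for n,c,z0,z1,r in(("knob",(.5315,.0525),.122,.132,.03),("btn",(.475,-.079),.106,.125,.025)):
    Q=W[(W[...,2]>z0)&(W[...,2]<z1)];Q=Q[np.hypot(Q[:,0]-c[0],Q[:,1]-c[1])<r]
    if len(Q):print(n,len(Q),cv2.minEnclosingCircle(Q[:,:2].astype(np.float32)),Q.mean(0))
E
python3 look.py w2
```

```text
t: 0.98
tool_pos: [0.5325, 0.0522, 0.1758]
tcp_rot: [2.222, 2.221, 0.0]
contact_force: [-0.0, 0.3, 0.3]
grip_width: 0.0939
finger_force: 0.0
[0.53248932 0.05223659 0.17579126] -0.16875044018387914 [ 0.01052404  0.05027537 -0.01482976] [-0.00231425  0.2619757   0.33140577]
knob 1864 ((0.5305031538009644, 0.05277060717344284), 0.020965419709682465) [0.53042937 0.05373327 0.12642041]
btn 603 ((0.47214463353157043, -0.0793084055185318), 0.013762411661446095) [ 0.4727139  -0.07769664  0.11150461]
```

View pics/w2.png

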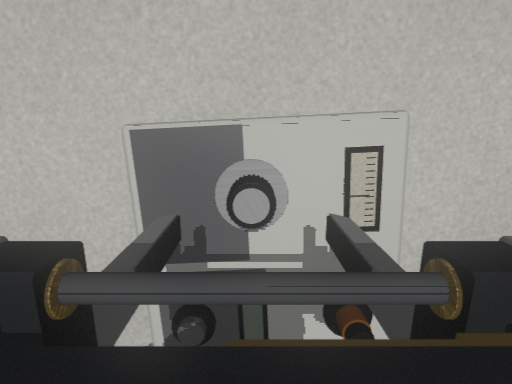

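The knob top centre is at (251,206), almost exactly between the fingers, and the button at (190,330) agrees with the instrument's layout. Next I go down and grip.

```bash
python3 -m jog '[{"fingers":-1,"x":0.002,"y":-0.006,"z":0.09,"ax":0,"ay":0,"az":0},{"fingers":-1,"x":0.002,"y":-0.006,"z":0.18,"ax":0,"ay":0,"az":0},{"fingers":-1,"x":0.002,"y":-0.006,"z":0.26,"ax":0,"ay":0,"az":0},{"fingers":-1,"x":0.002,"y":-0.006,"z":0.26,"ax":0,"ay":0,"az":0},{"fingers":0,"x":0.002,"y":-0.006,"z":0.26,"ax":0,"ay":0,"az":0},{"fingers":1,"x":0.002,"y":-0.006,"z":0.26,"ax":0,"ay":0,"az":0},{"fingers":1,"x":0.002,"y":-0.006,"z":0.26,"ax":0,"ay":0,"az":0},{"fingers":1,"x":0.002,"y":-0.006,"z":0.26,"ax":0,"ay":0,"az":0},{"fingers":1,"x":0.002,"y":-0.006,"z":0.26,"ax":0,"ay":0,"az":0},{"fingers":1,"x":0.002,"y":-0.006,"z":0.26,"ax":0,"ay":0,"az":0}]' 45
cat > st.py <<'E'
from h import *
s=manip.read_state();t=tool(s)
print("yaw",np.degrees(np.arctan2(t[1,0],t[0,0])).round(2),"tau",s["wrist_torque"].round(3),"F",s["contact_force"].round(1),"pos",s["tool_pos"].round(4),"w",round(s["grip_width"],4),round(s["finger_force"],1),"j7",s["joint_positions"][6].round(3),"t",round(s["t"],2))
E
python3 st.py
```

```text
t: 1.87
tool_pos: [0.5305, 0.0531, 0.098]
tcp_rot: [2.221, 2.221, 0.001]
contact_force: [0.1, -0.4, -0.5]
grip_width: 0.0577
finger_force: 0.0
yaw 90.0 tau [ 0.015 -0.026  0.02 ] F [ 0.1 -0.4 -0.5] pos [0.5305 0.0531 0.098 ] w 0.0577 0.0 j7 -0.177 t 1.87
```

```bash
python3 -m jog '[{"fingers":1,"x":0,"y":0,"z":0,"ax":0,"ay":0,"az":0},{"fingers":1,"x":0,"y":0,"z":0,"ax":0,"ay":0,"az":0},{"fingers":1,"x":0,"y":0,"z":0,"ax":0,"ay":0,"az":0},{"fingers":1,"x":0,"y":0,"z":0,"ax":0,"ay":0,"az":0},{"fingers":1,"x":0,"y":0,"z":0,"ax":0,"ay":0,"az":0},{"fingers":1,"x":0,"y":0,"z":0,"ax":0,"ay":0,"az":0},{"fingers":1,"x":0,"y":0,"z":0,"ax":0,"ay":0,"az":0},{"fingers":1,"x":0,"y":0,"z":0,"ax":0,"ay":0,"az":0},{"fingers":1,"x":0,"y":0,"z":0,"ax":0,"ay":0,"az":0},{"fingers":1,"x":0,"y":0,"z":0,"ax":0,"ay":0,"az":0}]'
python3 st.py
```

```text
t: 2.7
tool_pos: [0.5307, 0.0531, 0.0976]
tcp_rot: [2.221, 2.221, 0.001]
contact_force: [5.2, 0.0, 0.1]
grip_width: 0.0394
finger_force: 45.0
yaw 90.0 tau [-0.015 -1.183  0.026] F [5.2 0.  0.1] pos [0.5307 0.0531 0.0976] w 0.0394 45.0 j7 -0.177 t 2.7
```

```bash
python3 -m jog '[{"fingers":1,"x":0,"y":0,"z":0,"ax":0,"ay":0,"az":-0.003},{"fingers":1,"x":0,"y":0,"z":0,"ax":0,"ay":0,"az":-0.006},{"fingers":1,"x":0,"y":0,"z":0,"ax":0,"ay":0,"az":-0.009},{"fingers":1,"x":0,"y":0,"z":0,"ax":0,"ay":0,"az":-0.012},{"fingers":1,"x":0,"y":0,"z":0,"ax":0,"ay":0,"az":-0.014},{"fingers":1,"x":0,"y":0,"z":0,"ax":0,"ay":0,"az":-0.014},{"fingers":1,"x":0,"y":0,"z":0,"ax":0,"ay":0,"az":-0.014},{"fingers":1,"x":0,"y":0,"z":0,"ax":0,"ay":0,"az":-0.014},{"fingers":1,"x":0,"y":0,"z":0,"ax":0,"ay":0,"az":-0.014},{"fingers":1,"x":0,"y":0,"z":0,"ax":0,"ay":0,"az":-0.014}]'>/dev/null
python3 st.py
python3 -m jog '[{"fingers":1,"x":0,"y":0,"z":0,"ax":0,"ay":0,"az":-0.004},{"fingers":1,"x":0,"y":0,"z":0,"ax":0,"ay":0,"az":-0.008},{"fingers":1,"x":0,"y":0,"z":0,"ax":0,"ay":0,"az":-0.012},{"fingers":1,"x":0,"y":0,"z":0,"ax":0,"ay":0,"az":-0.014},{"fingers":1,"x":0,"y":0,"z":0,"ax":0,"ay":0,"az":-0.014},{"fingers":1,"x":0,"y":0,"z":0,"ax":0,"ay":0,"az":-0.014},{"fingers":1,"x":0,"y":0,"z":0,"ax":0,"ay":0,"az":-0.014},{"fingers":1,"x":0,"y":0,"z":0,"ax":0,"ay":0,"az":-0.014},{"fingers":1,"x":0,"y":0,"z":0,"ax":0,"ay":0,"az":-0.014},{"fingers":1,"x":0,"y":0,"z":0,"ax":0,"ay":0,"az":-0.014}]'>/dev/null
python3 st.py
python3 -m jog '[{"fingers":1,"x":0,"y":0,"z":0,"ax":0,"ay":0,"az":-0.004},{"fingers":1,"x":0,"y":0,"z":0,"ax":0,"ay":0,"az":-0.008},{"fingers":1,"x":0,"y":0,"z":0,"ax":0,"ay":0,"az":-0.012},{"fingers":1,"x":0,"y":0,"z":0,"ax":0,"ay":0,"az":-0.014},{"fingers":1,"x":0,"y":0,"z":0,"ax":0,"ay":0,"az":-0.014},{"fingers":1,"x":0,"y":0,"z":0,"ax":0,"ay":0,"az":-0.014},{"fingers":1,"x":0,"y":0,"z":0,"ax":0,"ay":0,"az":-0.014},{"fingers":1,"x":0,"y":0,"z":0,"ax":0,"ay":0,"az":-0.014},{"fingers":1,"x":0,"y":0,"z":0,"ax":0,"ay":0,"az":-0.014},{"fingers":1,"x":0,"y":0,"z":0,"ax":0,"ay":0,"az":-0.014}]'>/dev/null
python3 st.py
```

```text
yaw 95.02 tau [ 0.014 -1.137 -0.172] F [5.7 0.9 0.3] pos [0.5307 0.0531 0.0976] w 0.0394 45.0 j7 -0.097 t 3.53
yaw 100.09 tau [ 0.009 -1.099 -0.07 ] F [4.1 0.4 1. ] pos [0.5306 0.0531 0.0976] w 0.0395 45.0 j7 -0.018 t 4.37
yaw 105.16 tau [-0.059 -1.158  0.128] F [5.5 0.7 1.5] pos [0.5305 0.0531 0.0976] w 0.0391 45.0 j7 0.062 t 5.2
```

```bash
echo 'import sys;sys.exit(abs(s["wrist_torque"][2])>0.28)' >> st.py
python3 -m jog '[{"fingers":1,"x":0,"y":0,"z":0,"ax":0,"ay":0,"az":-0.004},{"fingers":1,"x":0,"y":0,"z":0,"ax":0,"ay":0,"az":-0.008},{"fingers":1,"x":0,"y":0,"z":0,"ax":0,"ay":0,"az":-0.012},{"fingers":1,"x":0,"y":0,"z":0,"ax":0,"ay":0,"az":-0.012},{"fingers":1,"x":0,"y":0,"z":0,"ax":0,"ay":0,"az":-0.012},{"fingers":1,"x":0,"y":0,"z":0,"ax":0,"ay":0,"az":-0.012},{"fingers":1,"x":0,"y":0,"z":0,"ax":0,"ay":0,"az":-0.012},{"fingers":1,"x":0,"y":0,"z":0,"ax":0,"ay":0,"az":-0.012},{"fingers":1,"x":0,"y":0,"z":0,"ax":0,"ay":0,"az":-0.012},{"fingers":1,"x":0,"y":0,"z":0,"ax":0,"ay":0,"az":-0.012}]'>/dev/null && python3 st.py &&
python3 -m jog '[{"fingers":1,"x":0,"y":0,"z":0,"ax":0,"ay":0,"az":-0.004},{"fingers":1,"x":0,"y":0,"z":0,"ax":0,"ay":0,"az":-0.008},{"fingers":1,"x":0,"y":0,"z":0,"ax":0,"ay":0,"az":-0.012},{"fingers":1,"x":0,"y":0,"z":0,"ax":0,"ay":0,"az":-0.012},{"fingers":1,"x":0,"y":0,"z":0,"ax":0,"ay":0,"az":-0.012},{"fingers":1,"x":0,"y":0,"z":0,"ax":0,"ay":0,"az":-0.012},{"fingers":1,"x":0,"y":0,"z":0,"ax":0,"ay":0,"az":-0.012},{"fingers":1,"x":0,"y":0,"z":0,"ax":0,"ay":0,"az":-0.012},{"fingers":1,"x":0,"y":0,"z":0,"ax":0,"ay":0,"az":-0.012},{"fingers":1,"x":0,"y":0,"z":0,"ax":0,"ay":0,"az":-0.012}]'>/dev/null && python3 st.py &&
python3 -m jog '[{"fingers":1,"x":0,"y":0,"z":0,"ax":0,"ay":0,"az":-0.004},{"fingers":1,"x":0,"y":0,"z":0,"ax":0,"ay":0,"az":-0.008},{"fingers":1,"x":0,"y":0,"z":0,"ax":0,"ay":0,"az":-0.012},{"fingers":1,"x":0,"y":0,"z":0,"ax":0,"ay":0,"az":-0.012},{"fingers":1,"x":0,"y":0,"z":0,"ax":0,"ay":0,"az":-0.012},{"fingers":1,"x":0,"y":0,"z":0,"ax":0,"ay":0,"az":-0.012},{"fingers":1,"x":0,"y":0,"z":0,"ax":0,"ay":0,"az":-0.012},{"fingers":1,"x":0,"y":0,"z":0,"ax":0,"ay":0,"az":-0.012},{"fingers":1,"x":0,"y":0,"z":0,"ax":0,"ay":0,"az":-0.012},{"fingers":1,"x":0,"y":0,"z":0,"ax":0,"ay":0,"az":-0.012}]'>/dev/null && python3 st.py &&
python3 -m jog '[{"fingers":1,"x":0,"y":0,"z":0,"ax":0,"ay":0,"az":-0.004},{"fingers":1,"x":0,"y":0,"z":0,"ax":0,"ay":0,"az":-0.008},{"fingers":1,"x":0,"y":0,"z":0,"ax":0,"ay":0,"az":-0.012},{"fingers":1,"x":0,"y":0,"z":0,"ax":0,"ay":0,"az":-0.012},{"fingers":1,"x":0,"y":0,"z":0,"ax":0,"ay":0,"az":-0.012},{"fingers":1,"x":0,"y":0,"z":0,"ax":0,"ay":0,"az":-0.012},{"fingers":1,"x":0,"y":0,"z":0,"ax":0,"ay":0,"az":-0.012},{"fingers":1,"x":0,"y":0,"z":0,"ax":0,"ay":0,"az":-0.012},{"fingers":1,"x":0,"y":0,"z":0,"ax":0,"ay":0,"az":-0.012},{"fingers":1,"x":0,"y":0,"z":0,"ax":0,"ay":0,"az":-0.012}]'>/dev/null && python3 st.py
```

```text
yaw 109.47 tau [-0.03  -1.133  0.026] F [ 4.5 -0.9  1.3] pos [0.5305 0.0531 0.0976] w 0.0392 45.0 j7 0.13 t 6.03False
```

```bash
sed -i '$d' st.py; echo 'import sys;sys.exit(int(abs(s["wrist_torque"][2])>0.28))' >> st.py
python3 -m jog '[{"fingers":1,"x":0,"y":0,"z":0,"ax":0,"ay":0,"az":-0.004},{"fingers":1,"x":0,"y":0,"z":0,"ax":0,"ay":0,"az":-0.008},{"fingers":1,"x":0,"y":0,"z":0,"ax":0,"ay":0,"az":-0.012},{"fingers":1,"x":0,"y":0,"z":0,"ax":0,"ay":0,"az":-0.012},{"fingers":1,"x":0,"y":0,"z":0,"ax":0,"ay":0,"az":-0.012},{"fingers":1,"x":0,"y":0,"z":0,"ax":0,"ay":0,"az":-0.012},{"fingers":1,"x":0,"y":0,"z":0,"ax":0,"ay":0,"az":-0.012},{"fingers":1,"x":0,"y":0,"z":0,"ax":0,"ay":0,"az":-0.012},{"fingers":1,"x":0,"y":0,"z":0,"ax":0,"ay":0,"az":-0.012},{"fingers":1,"x":0,"y":0,"z":0,"ax":0,"ay":0,"az":-0.012}]'>/dev/null && python3 st.py &&
python3 -m jog '[{"fingers":1,"x":0,"y":0,"z":0,"ax":0,"ay":0,"az":-0.004},{"fingers":1,"x":0,"y":0,"z":0,"ax":0,"ay":0,"az":-0.008},{"fingers":1,"x":0,"y":0,"z":0,"ax":0,"ay":0,"az":-0.012},{"fingers":1,"x":0,"y":0,"z":0,"ax":0,"ay":0,"az":-0.012},{"fingers":1,"x":0,"y":0,"z":0,"ax":0,"ay":0,"az":-0.012},{"fingers":1,"x":0,"y":0,"z":0,"ax":0,"ay":0,"az":-0.012},{"fingers":1,"x":0,"y":0,"z":0,"ax":0,"ay":0,"az":-0.012},{"fingers":1,"x":0,"y":0,"z":0,"ax":0,"ay":0,"az":-0.012},{"fingers":1,"x":0,"y":0,"z":0,"ax":0,"ay":0,"az":-0.012},{"fingers":1,"x":0,"y":0,"z":0,"ax":0,"ay":0,"az":-0.012}]'>/dev/null && python3 st.py &&
python3 -m jog '[{"fingers":1,"x":0,"y":0,"z":0,"ax":0,"ay":0,"az":-0.004},{"fingers":1,"x":0,"y":0,"z":0,"ax":0,"ay":0,"az":-0.008},{"fingers":1,"x":0,"y":0,"z":0,"ax":0,"ay":0,"az":-0.012},{"fingers":1,"x":0,"y":0,"z":0,"ax":0,"ay":0,"az":-0.012},{"fingers":1,"x":0,"y":0,"z":0,"ax":0,"ay":0,"az":-0.012},{"fingers":1,"x":0,"y":0,"z":0,"ax":0,"ay":0,"az":-0.012},{"fingers":1,"x":0,"y":0,"z":0,"ax":0,"ay":0,"az":-0.012},{"fingers":1,"x":0,"y":0,"z":0,"ax":0,"ay":0,"az":-0.012},{"fingers":1,"x":0,"y":0,"z":0,"ax":0,"ay":0,"az":-0.012},{"fingers":1,"x":0,"y":0,"z":0,"ax":0,"ay":0,"az":-0.012}]'>/dev/null && python3 st.py
```

```text
yaw 113.78 tau [-0.161 -1.171 -0.2  ] F [5.9 0.  1.5] pos [0.5304 0.0531 0.0976] w 0.0394 45.0 j7 0.198 t 6.87
yaw 118.08 tau [-0.153 -1.205 -0.135] F [ 5.5 -1.2  2.1] pos [0.5304 0.053  0.0976] w 0.0392 45.0 j7 0.266 t 7.7
yaw 122.41 tau [-0.277 -1.101  0.011] F [ 5.1 -0.8  3.5] pos [0.5304 0.053  0.0976] w 0.0389 45.0 j7 0.334 t 8.53
```

```bash

python3 -m jog '[{"fingers":1,"x":0,"y":0,"z":0,"ax":0,"ay":0,"az":-0.004},{"fingers":1,"x":0,"y":0,"z":0,"ax":0,"ay":0,"az":-0.008},{"fingers":1,"x":0,"y":0,"z":0,"ax":0,"ay":0,"az":-0.01},{"fingers":1,"x":0,"y":0,"z":0,"ax":0,"ay":0,"az":-0.01},{"fingers":1,"x":0,"y":0,"z":0,"ax":0,"ay":0,"az":-0.01},{"fingers":1,"x":0,"y":0,"z":0,"ax":0,"ay":0,"az":-0.01},{"fingers":1,"x":0,"y":0,"z":0,"ax":0,"ay":0,"az":-0.01},{"fingers":1,"x":0,"y":0,"z":0,"ax":0,"ay":0,"az":-0.01},{"fingers":1,"x":0,"y":0,"z":0,"ax":0,"ay":0,"az":-0.01},{"fingers":1,"x":0,"y":0,"z":0,"ax":0,"ay":0,"az":-0.01}]'>/dev/null && python3 st.py &&
python3 -m jog '[{"fingers":1,"x":0,"y":0,"z":0,"ax":0,"ay":0,"az":-0.004},{"fingers":1,"x":0,"y":0,"z":0,"ax":0,"ay":0,"az":-0.008},{"fingers":1,"x":0,"y":0,"z":0,"ax":0,"ay":0,"az":-0.01},{"fingers":1,"x":0,"y":0,"z":0,"ax":0,"ay":0,"az":-0.01},{"fingers":1,"x":0,"y":0,"z":0,"ax":0,"ay":0,"az":-0.01},{"fingers":1,"x":0,"y":0,"z":0,"ax":0,"ay":0,"az":-0.01},{"fingers":1,"x":0,"y":0,"z":0,"ax":0,"ay":0,"az":-0.01},{"fingers":1,"x":0,"y":0,"z":0,"ax":0,"ay":0,"az":-0.01},{"fingers":1,"x":0,"y":0,"z":0,"ax":0,"ay":0,"az":-0.01},{"fingers":1,"x":0,"y":0,"z":0,"ax":0,"ay":0,"az":-0.01}]'>/dev/null && python3 st.py &&
python3 -m jog '[{"fingers":1,"x":0,"y":0,"z":0,"ax":0,"ay":0,"az":-0.004},{"fingers":1,"x":0,"y":0,"z":0,"ax":0,"ay":0,"az":-0.008},{"fingers":1,"x":0,"y":0,"z":0,"ax":0,"ay":0,"az":-0.01},{"fingers":1,"x":0,"y":0,"z":0,"ax":0,"ay":0,"az":-0.01},{"fingers":1,"x":0,"y":0,"z":0,"ax":0,"ay":0,"az":-0.01},{"fingers":1,"x":0,"y":0,"z":0,"ax":0,"ay":0,"az":-0.01},{"fingers":1,"x":0,"y":0,"z":0,"ax":0,"ay":0,"az":-0.01},{"fingers":1,"x":0,"y":0,"z":0,"ax":0,"ay":0,"az":-0.01},{"fingers":1,"x":0,"y":0,"z":0,"ax":0,"ay":0,"az":-0.01},{"fingers":1,"x":0,"y":0,"z":0,"ax":0,"ay":0,"az":-0.01}]'>/dev/null && python3 st.py &&
python3 -m jog '[{"fingers":1,"x":0,"y":0,"z":0,"ax":0,"ay":0,"az":-0.004},{"fingers":1,"x":0,"y":0,"z":0,"ax":0,"ay":0,"az":-0.008},{"fingers":1,"x":0,"y":0,"z":0,"ax":0,"ay":0,"az":-0.01},{"fingers":1,"x":0,"y":0,"z":0,"ax":0,"ay":0,"az":-0.01},{"fingers":1,"x":0,"y":0,"z":0,"ax":0,"ay":0,"az":-0.01},{"fingers":1,"x":0,"y":0,"z":0,"ax":0,"ay":0,"az":-0.01},{"fingers":1,"x":0,"y":0,"z":0,"ax":0,"ay":0,"az":-0.01},{"fingers":1,"x":0,"y":0,"z":0,"ax":0,"ay":0,"az":-0.01},{"fingers":1,"x":0,"y":0,"z":0,"ax":0,"ay":0,"az":-0.01},{"fingers":1,"x":0,"y":0,"z":0,"ax":0,"ay":0,"az":-0.01}]'>/dev/null && python3 st.py
```

```text
yaw 125.99 tau [-0.333 -1.144  0.141] F [ 3.5 -1.7  4.7] pos [0.5303 0.053  0.0975] w 0.0395 45.0 j7 0.391 t 9.37
yaw 129.54 tau [-0.425 -1.135  0.04 ] F [ 4.6 -1.9  5.2] pos [0.5303 0.053  0.0975] w 0.0392 45.0 j7 0.447 t 10.2
yaw 133.12 tau [-0.464 -1.075 -0.131] F [ 4.4 -1.9  4.7] pos [0.5303 0.053  0.0975] w 0.0391 45.0 j7 0.503 t 11.03
yaw 136.72 tau [-0.496 -1.046 -0.187] F [ 4.  -2.4  6. ] pos [0.5302 0.0529 0.0975] w 0.0395 45.0 j7 0.56 t 11.87
```

```bash

python3 -m jog '[{"fingers":1,"x":0,"y":0,"z":0,"ax":0,"ay":0,"az":-0.004},{"fingers":1,"x":0,"y":0,"z":0,"ax":0,"ay":0,"az":-0.008},{"fingers":1,"x":0,"y":0,"z":0,"ax":0,"ay":0,"az":-0.01},{"fingers":1,"x":0,"y":0,"z":0,"ax":0,"ay":0,"az":-0.01},{"fingers":1,"x":0,"y":0,"z":0,"ax":0,"ay":0,"az":-0.01},{"fingers":1,"x":0,"y":0,"z":0,"ax":0,"ay":0,"az":-0.01},{"fingers":1,"x":0,"y":0,"z":0,"ax":0,"ay":0,"az":-0.01},{"fingers":1,"x":0,"y":0,"z":0,"ax":0,"ay":0,"az":-0.01},{"fingers":1,"x":0,"y":0,"z":0,"ax":0,"ay":0,"az":-0.01},{"fingers":1,"x":0,"y":0,"z":0,"ax":0,"ay":0,"az":-0.01}]'>/dev/null && python3 st.py &&
python3 -m jog '[{"fingers":1,"x":0,"y":0,"z":0,"ax":0,"ay":0,"az":-0.004},{"fingers":1,"x":0,"y":0,"z":0,"ax":0,"ay":0,"az":-0.008},{"fingers":1,"x":0,"y":0,"z":0,"ax":0,"ay":0,"az":-0.01},{"fingers":1,"x":0,"y":0,"z":0,"ax":0,"ay":0,"az":-0.01},{"fingers":1,"x":0,"y":0,"z":0,"ax":0,"ay":0,"az":-0.01},{"fingers":1,"x":0,"y":0,"z":0,"ax":0,"ay":0,"az":-0.01},{"fingers":1,"x":0,"y":0,"z":0,"ax":0,"ay":0,"az":-0.01},{"fingers":1,"x":0,"y":0,"z":0,"ax":0,"ay":0,"az":-0.01},{"fingers":1,"x":0,"y":0,"z":0,"ax":0,"ay":0,"az":-0.01},{"fingers":1,"x":0,"y":0,"z":0,"ax":0,"ay":0,"az":-0.01}]'>/dev/null && python3 st.py &&
python3 -m jog '[{"fingers":1,"x":0,"y":0,"z":0,"ax":0,"ay":0,"az":-0.004},{"fingers":1,"x":0,"y":0,"z":0,"ax":0,"ay":0,"az":-0.008},{"fingers":1,"x":0,"y":0,"z":0,"ax":0,"ay":0,"az":-0.01},{"fingers":1,"x":0,"y":0,"z":0,"ax":0,"ay":0,"az":-0.01},{"fingers":1,"x":0,"y":0,"z":0,"ax":0,"ay":0,"az":-0.01},{"fingers":1,"x":0,"y":0,"z":0,"ax":0,"ay":0,"az":-0.01},{"fingers":1,"x":0,"y":0,"z":0,"ax":0,"ay":0,"az":-0.01},{"fingers":1,"x":0,"y":0,"z":0,"ax":0,"ay":0,"az":-0.01},{"fingers":1,"x":0,"y":0,"z":0,"ax":0,"ay":0,"az":-0.01},{"fingers":1,"x":0,"y":0,"z":0,"ax":0,"ay":0,"az":-0.01}]'>/dev/null && python3 st.py &&
python3 -m jog '[{"fingers":1,"x":0,"y":0,"z":0,"ax":0,"ay":0,"az":-0.004},{"fingers":1,"x":0,"y":0,"z":0,"ax":0,"ay":0,"az":-0.008},{"fingers":1,"x":0,"y":0,"z":0,"ax":0,"ay":0,"az":-0.01},{"fingers":1,"x":0,"y":0,"z":0,"ax":0,"ay":0,"az":-0.01},{"fingers":1,"x":0,"y":0,"z":0,"ax":0,"ay":0,"az":-0.01},{"fingers":1,"x":0,"y":0,"z":0,"ax":0,"ay":0,"az":-0.01},{"fingers":1,"x":0,"y":0,"z":0,"ax":0,"ay":0,"az":-0.01},{"fingers":1,"x":0,"y":0,"z":0,"ax":0,"ay":0,"az":-0.01},{"fingers":1,"x":0,"y":0,"z":0,"ax":0,"ay":0,"az":-0.01},{"fingers":1,"x":0,"y":0,"z":0,"ax":0,"ay":0,"az":-0.01}]'>/dev/null && python3 st.py
```

```text
yaw 140.33 tau [-0.555 -1.031 -0.095] F [ 4.6 -2.4  6. ] pos [0.5302 0.0529 0.0975] w 0.0392 45.0 j7 0.617 t 12.7
yaw 143.93 tau [-0.579 -0.927  0.015] F [ 4.8 -2.4  6.2] pos [0.5302 0.0529 0.0975] w 0.0391 45.0 j7 0.673 t 13.53
yaw 147.54 tau [-0.61  -0.878  0.135] F [ 3.5 -2.1  6.3] pos [0.5302 0.0529 0.0975] w 0.0391 45.0 j7 0.73 t 14.37
yaw 151.13 tau [-0.6   -0.923  0.079] F [ 3.7 -3.   6.1] pos [0.5301 0.0528 0.0975] w 0.0394 45.0 j7 0.787 t 15.2
```

```bash

python3 -m jog '[{"fingers":1,"x":0,"y":0,"z":0,"ax":0,"ay":0,"az":-0.004},{"fingers":1,"x":0,"y":0,"z":0,"ax":0,"ay":0,"az":-0.008},{"fingers":1,"x":0,"y":0,"z":0,"ax":0,"ay":0,"az":-0.01},{"fingers":1,"x":0,"y":0,"z":0,"ax":0,"ay":0,"az":-0.01},{"fingers":1,"x":0,"y":0,"z":0,"ax":0,"ay":0,"az":-0.01},{"fingers":1,"x":0,"y":0,"z":0,"ax":0,"ay":0,"az":-0.01},{"fingers":1,"x":0,"y":0,"z":0,"ax":0,"ay":0,"az":-0.01},{"fingers":1,"x":0,"y":0,"z":0,"ax":0,"ay":0,"az":-0.01},{"fingers":1,"x":0,"y":0,"z":0,"ax":0,"ay":0,"az":-0.01},{"fingers":1,"x":0,"y":0,"z":0,"ax":0,"ay":0,"az":-0.01}]'>/dev/null && python3 st.py &&
python3 -m jog '[{"fingers":1,"x":0,"y":0,"z":0,"ax":0,"ay":0,"az":-0.004},{"fingers":1,"x":0,"y":0,"z":0,"ax":0,"ay":0,"az":-0.008},{"fingers":1,"x":0,"y":0,"z":0,"ax":0,"ay":0,"az":-0.01},{"fingers":1,"x":0,"y":0,"z":0,"ax":0,"ay":0,"az":-0.01},{"fingers":1,"x":0,"y":0,"z":0,"ax":0,"ay":0,"az":-0.01},{"fingers":1,"x":0,"y":0,"z":0,"ax":0,"ay":0,"az":-0.01},{"fingers":1,"x":0,"y":0,"z":0,"ax":0,"ay":0,"az":-0.01},{"fingers":1,"x":0,"y":0,"z":0,"ax":0,"ay":0,"az":-0.01},{"fingers":1,"x":0,"y":0,"z":0,"ax":0,"ay":0,"az":-0.01},{"fingers":1,"x":0,"y":0,"z":0,"ax":0,"ay":0,"az":-0.01}]'>/dev/null && python3 st.py &&
python3 -m jog '[{"fingers":1,"x":0,"y":0,"z":0,"ax":0,"ay":0,"az":-0.004},{"fingers":1,"x":0,"y":0,"z":0,"ax":0,"ay":0,"az":-0.008},{"fingers":1,"x":0,"y":0,"z":0,"ax":0,"ay":0,"az":-0.01},{"fingers":1,"x":0,"y":0,"z":0,"ax":0,"ay":0,"az":-0.01},{"fingers":1,"x":0,"y":0,"z":0,"ax":0,"ay":0,"az":-0.01},{"fingers":1,"x":0,"y":0,"z":0,"ax":0,"ay":0,"az":-0.01},{"fingers":1,"x":0,"y":0,"z":0,"ax":0,"ay":0,"az":-0.01},{"fingers":1,"x":0,"y":0,"z":0,"ax":0,"ay":0,"az":-0.01},{"fingers":1,"x":0,"y":0,"z":0,"ax":0,"ay":0,"az":-0.01},{"fingers":1,"x":0,"y":0,"z":0,"ax":0,"ay":0,"az":-0.01}]'>/dev/null && python3 st.py &&
python3 -m jog '[{"fingers":1,"x":0,"y":0,"z":0,"ax":0,"ay":0,"az":-0.004},{"fingers":1,"x":0,"y":0,"z":0,"ax":0,"ay":0,"az":-0.008},{"fingers":1,"x":0,"y":0,"z":0,"ax":0,"ay":0,"az":-0.01},{"fingers":1,"x":0,"y":0,"z":0,"ax":0,"ay":0,"az":-0.01},{"fingers":1,"x":0,"y":0,"z":0,"ax":0,"ay":0,"az":-0.01},{"fingers":1,"x":0,"y":0,"z":0,"ax":0,"ay":0,"az":-0.01},{"fingers":1,"x":0,"y":0,"z":0,"ax":0,"ay":0,"az":-0.01},{"fingers":1,"x":0,"y":0,"z":0,"ax":0,"ay":0,"az":-0.01},{"fingers":1,"x":0,"y":0,"z":0,"ax":0,"ay":0,"az":-0.01},{"fingers":1,"x":0,"y":0,"z":0,"ax":0,"ay":0,"az":-0.01}]'>/dev/null && python3 st.py
```

```text
yaw 154.72 tau [-0.696 -0.88  -0.1  ] F [ 3.1 -2.4  5.4] pos [0.5301 0.0527 0.0975] w 0.0393 45.0 j7 0.843 t 16.03
yaw 158.31 tau [-0.772 -0.872 -0.281] F [ 3.7 -2.2  6.2] pos [0.5301 0.0527 0.0975] w 0.0391 45.0 j7 0.9 t 16.87
```

```bash

python3 -m jog '[{"fingers":1,"x":0,"y":0,"z":0,"ax":0,"ay":0,"az":-0.003},{"fingers":1,"x":0,"y":0,"z":0,"ax":0,"ay":0,"az":-0.006},{"fingers":1,"x":0,"y":0,"z":0,"ax":0,"ay":0,"az":-0.007},{"fingers":1,"x":0,"y":0,"z":0,"ax":0,"ay":0,"az":-0.007},{"fingers":1,"x":0,"y":0,"z":0,"ax":0,"ay":0,"az":-0.007},{"fingers":1,"x":0,"y":0,"z":0,"ax":0,"ay":0,"az":-0.007},{"fingers":1,"x":0,"y":0,"z":0,"ax":0,"ay":0,"az":-0.007},{"fingers":1,"x":0,"y":0,"z":0,"ax":0,"ay":0,"az":-0.007},{"fingers":1,"x":0,"y":0,"z":0,"ax":0,"ay":0,"az":-0.007},{"fingers":1,"x":0,"y":0,"z":0,"ax":0,"ay":0,"az":-0.007}]'>/dev/null && python3 st.py
```

```text
yaw 160.82 tau [-0.714 -0.839 -0.368] F [ 3.  -3.3  6.9] pos [0.5301 0.0527 0.0975] w 0.0394 45.0 j7 0.939 t 17.7
```

```bash
python3 st.py
python3 -m jog '[{"fingers":1,"x":0,"y":0,"z":0,"ax":0,"ay":0,"az":-0.003},{"fingers":1,"x":0,"y":0,"z":0,"ax":0,"ay":0,"az":-0.005},{"fingers":1,"x":0,"y":0,"z":0,"ax":0,"ay":0,"az":-0.005},{"fingers":1,"x":0,"y":0,"z":0,"ax":0,"ay":0,"az":-0.005},{"fingers":1,"x":0,"y":0,"z":0,"ax":0,"ay":0,"az":-0.005},{"fingers":1,"x":0,"y":0,"z":0,"ax":0,"ay":0,"az":-0.005},{"fingers":1,"x":0,"y":0,"z":0,"ax":0,"ay":0,"az":-0.005},{"fingers":1,"x":0,"y":0,"z":0,"ax":0,"ay":0,"az":-0.005},{"fingers":1,"x":0,"y":0,"z":0,"ax":0,"ay":0,"az":-0.005},{"fingers":1,"x":0,"y":0,"z":0,"ax":0,"ay":0,"az":-0.005}]'>/dev/null && python3 st.py
```

```text
yaw 160.82 tau [-0.714 -0.839 -0.368] F [ 3.  -3.3  6.9] pos [0.5301 0.0527 0.0975] w 0.0394 45.0 j7 0.939 t 17.7
yaw 162.61 tau [-0.752 -0.838 -0.552] F [ 3.3 -2.5  6.4] pos [0.5301 0.0527 0.0975] w 0.039 45.0 j7 0.967 t 18.53
```

The torque now climbs steadily past anything a click can give (0.55 N m, stiffness about that of the hub), so this is the end stop. That puts zero at a tool yaw of about 153.3°. Now I turn clockwise and count.

```bash

python3 -m jog '[{"fingers":1,"x":0,"y":0,"z":0,"ax":0,"ay":0,"az":0.005},{"fingers":1,"x":0,"y":0,"z":0,"ax":0,"ay":0,"az":0.01},{"fingers":1,"x":0,"y":0,"z":0,"ax":0,"ay":0,"az":0.015},{"fingers":1,"x":0,"y":0,"z":0,"ax":0,"ay":0,"az":0.02},{"fingers":1,"x":0,"y":0,"z":0,"ax":0,"ay":0,"az":0.026},{"fingers":1,"x":0,"y":0,"z":0,"ax":0,"ay":0,"az":0.026},{"fingers":1,"x":0,"y":0,"z":0,"ax":0,"ay":0,"az":0.026},{"fingers":1,"x":0,"y":0,"z":0,"ax":0,"ay":0,"az":0.026},{"fingers":1,"x":0,"y":0,"z":0,"ax":0,"ay":0,"az":0.026},{"fingers":1,"x":0,"y":0,"z":0,"ax":0,"ay":0,"az":0.026}]'>/dev/null && python3 st.py &&
python3 -m jog '[{"fingers":1,"x":0,"y":0,"z":0,"ax":0,"ay":0,"az":0.004},{"fingers":1,"x":0,"y":0,"z":0,"ax":0,"ay":0,"az":0.008},{"fingers":1,"x":0,"y":0,"z":0,"ax":0,"ay":0,"az":0.012},{"fingers":1,"x":0,"y":0,"z":0,"ax":0,"ay":0,"az":0.014},{"fingers":1,"x":0,"y":0,"z":0,"ax":0,"ay":0,"az":0.014},{"fingers":1,"x":0,"y":0,"z":0,"ax":0,"ay":0,"az":0.014},{"fingers":1,"x":0,"y":0,"z":0,"ax":0,"ay":0,"az":0.014},{"fingers":1,"x":0,"y":0,"z":0,"ax":0,"ay":0,"az":0.014},{"fingers":1,"x":0,"y":0,"z":0,"ax":0,"ay":0,"az":0.014},{"fingers":1,"x":0,"y":0,"z":0,"ax":0,"ay":0,"az":0.014}]'>/dev/null && python3 st.py &&
python3 -m jog '[{"fingers":1,"x":0,"y":0,"z":0,"ax":0,"ay":0,"az":0.004},{"fingers":1,"x":0,"y":0,"z":0,"ax":0,"ay":0,"az":0.008},{"fingers":1,"x":0,"y":0,"z":0,"ax":0,"ay":0,"az":0.012},{"fingers":1,"x":0,"y":0,"z":0,"ax":0,"ay":0,"az":0.014},{"fingers":1,"x":0,"y":0,"z":0,"ax":0,"ay":0,"az":0.014},{"fingers":1,"x":0,"y":0,"z":0,"ax":0,"ay":0,"az":0.014},{"fingers":1,"x":0,"y":0,"z":0,"ax":0,"ay":0,"az":0.014},{"fingers":1,"x":0,"y":0,"z":0,"ax":0,"ay":0,"az":0.014},{"fingers":1,"x":0,"y":0,"z":0,"ax":0,"ay":0,"az":0.014},{"fingers":1,"x":0,"y":0,"z":0,"ax":0,"ay":0,"az":0.014}]'>/dev/null && python3 st.py &&
python3 -m jog '[{"fingers":1,"x":0,"y":0,"z":0,"ax":0,"ay":0,"az":0.004},{"fingers":1,"x":0,"y":0,"z":0,"ax":0,"ay":0,"az":0.008},{"fingers":1,"x":0,"y":0,"z":0,"ax":0,"ay":0,"az":0.012},{"fingers":1,"x":0,"y":0,"z":0,"ax":0,"ay":0,"az":0.014},{"fingers":1,"x":0,"y":0,"z":0,"ax":0,"ay":0,"az":0.014},{"fingers":1,"x":0,"y":0,"z":0,"ax":0,"ay":0,"az":0.014},{"fingers":1,"x":0,"y":0,"z":0,"ax":0,"ay":0,"az":0.014},{"fingers":1,"x":0,"y":0,"z":0,"ax":0,"ay":0,"az":0.014},{"fingers":1,"x":0,"y":0,"z":0,"ax":0,"ay":0,"az":0.014},{"fingers":1,"x":0,"y":0,"z":0,"ax":0,"ay":0,"az":0.014}]'>/dev/null && python3 st.py
```

```text
yaw 153.29 tau [-0.685 -0.915 -0.047] F [ 3.5 -2.9  6.6] pos [0.5301 0.0528 0.0975] w 0.039 45.0 j7 0.82 t 19.37
yaw 148.28 tau [-0.608 -0.985  0.26 ] F [ 3.1 -2.9  5.4] pos [0.5301 0.0529 0.0975] w 0.0393 45.0 j7 0.742 t 20.2
yaw 143.22 tau [-0.553 -0.967  0.135] F [ 3.6 -2.3  5.3] pos [0.5302 0.0529 0.0975] w 0.0395 45.0 j7 0.662 t 21.03
yaw 138.17 tau [-0.51  -0.982 -0.06 ] F [ 4.5 -1.9  4.5] pos [0.5302 0.0529 0.0975] w 0.0396 45.0 j7 0.583 t 21.87
```

```bash

python3 -m jog '[{"fingers":1,"x":0,"y":0,"z":0,"ax":0,"ay":0,"az":0.004},{"fingers":1,"x":0,"y":0,"z":0,"ax":0,"ay":0,"az":0.008},{"fingers":1,"x":0,"y":0,"z":0,"ax":0,"ay":0,"az":0.012},{"fingers":1,"x":0,"y":0,"z":0,"ax":0,"ay":0,"az":0.014},{"fingers":1,"x":0,"y":0,"z":0,"ax":0,"ay":0,"az":0.014},{"fingers":1,"x":0,"y":0,"z":0,"ax":0,"ay":0,"az":0.014},{"fingers":1,"x":0,"y":0,"z":0,"ax":0,"ay":0,"az":0.014},{"fingers":1,"x":0,"y":0,"z":0,"ax":0,"ay":0,"az":0.014},{"fingers":1,"x":0,"y":0,"z":0,"ax":0,"ay":0,"az":0.014},{"fingers":1,"x":0,"y":0,"z":0,"ax":0,"ay":0,"az":0.014}]'>/dev/null && python3 st.py &&
python3 -m jog '[{"fingers":1,"x":0,"y":0,"z":0,"ax":0,"ay":0,"az":0.004},{"fingers":1,"x":0,"y":0,"z":0,"ax":0,"ay":0,"az":0.008},{"fingers":1,"x":0,"y":0,"z":0,"ax":0,"ay":0,"az":0.012},{"fingers":1,"x":0,"y":0,"z":0,"ax":0,"ay":0,"az":0.014},{"fingers":1,"x":0,"y":0,"z":0,"ax":0,"ay":0,"az":0.014},{"fingers":1,"x":0,"y":0,"z":0,"ax":0,"ay":0,"az":0.014},{"fingers":1,"x":0,"y":0,"z":0,"ax":0,"ay":0,"az":0.014},{"fingers":1,"x":0,"y":0,"z":0,"ax":0,"ay":0,"az":0.014},{"fingers":1,"x":0,"y":0,"z":0,"ax":0,"ay":0,"az":0.014},{"fingers":1,"x":0,"y":0,"z":0,"ax":0,"ay":0,"az":0.014}]'>/dev/null && python3 st.py &&
python3 -m jog '[{"fingers":1,"x":0,"y":0,"z":0,"ax":0,"ay":0,"az":0.004},{"fingers":1,"x":0,"y":0,"z":0,"ax":0,"ay":0,"az":0.008},{"fingers":1,"x":0,"y":0,"z":0,"ax":0,"ay":0,"az":0.012},{"fingers":1,"x":0,"y":0,"z":0,"ax":0,"ay":0,"az":0.014},{"fingers":1,"x":0,"y":0,"z":0,"ax":0,"ay":0,"az":0.014},{"fingers":1,"x":0,"y":0,"z":0,"ax":0,"ay":0,"az":0.014},{"fingers":1,"x":0,"y":0,"z":0,"ax":0,"ay":0,"az":0.014},{"fingers":1,"x":0,"y":0,"z":0,"ax":0,"ay":0,"az":0.014},{"fingers":1,"x":0,"y":0,"z":0,"ax":0,"ay":0,"az":0.014},{"fingers":1,"x":0,"y":0,"z":0,"ax":0,"ay":0,"az":0.014}]'>/dev/null && python3 st.py &&
python3 -m jog '[{"fingers":1,"x":0,"y":0,"z":0,"ax":0,"ay":0,"az":0.004},{"fingers":1,"x":0,"y":0,"z":0,"ax":0,"ay":0,"az":0.008},{"fingers":1,"x":0,"y":0,"z":0,"ax":0,"ay":0,"az":0.012},{"fingers":1,"x":0,"y":0,"z":0,"ax":0,"ay":0,"az":0.014},{"fingers":1,"x":0,"y":0,"z":0,"ax":0,"ay":0,"az":0.014},{"fingers":1,"x":0,"y":0,"z":0,"ax":0,"ay":0,"az":0.014},{"fingers":1,"x":0,"y":0,"z":0,"ax":0,"ay":0,"az":0.014},{"fingers":1,"x":0,"y":0,"z":0,"ax":0,"ay":0,"az":0.014},{"fingers":1,"x":0,"y":0,"z":0,"ax":0,"ay":0,"az":0.014},{"fingers":1,"x":0,"y":0,"z":0,"ax":0,"ay":0,"az":0.014}]'>/dev/null && python3 st.py
```

```text
yaw 133.12 tau [-0.509 -1.049 -0.12 ] F [ 4.2 -2.   5.6] pos [0.5303 0.053  0.0975] w 0.0395 45.0 j7 0.503 t 22.7
yaw 128.11 tau [-0.434 -1.175  0.152] F [ 3.9 -2.2  4.8] pos [0.5303 0.053  0.0975] w 0.0391 45.0 j7 0.424 t 23.53
yaw 123.06 tau [-0.367 -1.209  0.104] F [ 4.3 -2.   4.8] pos [0.5303 0.053  0.0976] w 0.0393 45.0 j7 0.345 t 24.37
yaw 118.01 tau [-0.337 -1.254 -0.079] F [ 5.7 -2.   5. ] pos [0.5304 0.0531 0.0975] w 0.0392 45.0 j7 0.265 t 25.2
```

Click 1 passed at about 130°, which matches what I felt on the way down. I keep going.

```bash

python3 -m jog '[{"fingers":1,"x":0,"y":0,"z":0,"ax":0,"ay":0,"az":0.004},{"fingers":1,"x":0,"y":0,"z":0,"ax":0,"ay":0,"az":0.008},{"fingers":1,"x":0,"y":0,"z":0,"ax":0,"ay":0,"az":0.012},{"fingers":1,"x":0,"y":0,"z":0,"ax":0,"ay":0,"az":0.014},{"fingers":1,"x":0,"y":0,"z":0,"ax":0,"ay":0,"az":0.014},{"fingers":1,"x":0,"y":0,"z":0,"ax":0,"ay":0,"az":0.014},{"fingers":1,"x":0,"y":0,"z":0,"ax":0,"ay":0,"az":0.014},{"fingers":1,"x":0,"y":0,"z":0,"ax":0,"ay":0,"az":0.014},{"fingers":1,"x":0,"y":0,"z":0,"ax":0,"ay":0,"az":0.014},{"fingers":1,"x":0,"y":0,"z":0,"ax":0,"ay":0,"az":0.014}]'>/dev/null && python3 st.py &&
python3 -m jog '[{"fingers":1,"x":0,"y":0,"z":0,"ax":0,"ay":0,"az":0.004},{"fingers":1,"x":0,"y":0,"z":0,"ax":0,"ay":0,"az":0.008},{"fingers":1,"x":0,"y":0,"z":0,"ax":0,"ay":0,"az":0.012},{"fingers":1,"x":0,"y":0,"z":0,"ax":0,"ay":0,"az":0.014},{"fingers":1,"x":0,"y":0,"z":0,"ax":0,"ay":0,"az":0.014},{"fingers":1,"x":0,"y":0,"z":0,"ax":0,"ay":0,"az":0.014},{"fingers":1,"x":0,"y":0,"z":0,"ax":0,"ay":0,"az":0.014},{"fingers":1,"x":0,"y":0,"z":0,"ax":0,"ay":0,"az":0.014},{"fingers":1,"x":0,"y":0,"z":0,"ax":0,"ay":0,"az":0.014},{"fingers":1,"x":0,"y":0,"z":0,"ax":0,"ay":0,"az":0.014}]'>/dev/null && python3 st.py &&
python3 -m jog '[{"fingers":1,"x":0,"y":0,"z":0,"ax":0,"ay":0,"az":0.004},{"fingers":1,"x":0,"y":0,"z":0,"ax":0,"ay":0,"az":0.008},{"fingers":1,"x":0,"y":0,"z":0,"ax":0,"ay":0,"az":0.012},{"fingers":1,"x":0,"y":0,"z":0,"ax":0,"ay":0,"az":0.014},{"fingers":1,"x":0,"y":0,"z":0,"ax":0,"ay":0,"az":0.014},{"fingers":1,"x":0,"y":0,"z":0,"ax":0,"ay":0,"az":0.014},{"fingers":1,"x":0,"y":0,"z":0,"ax":0,"ay":0,"az":0.014},{"fingers":1,"x":0,"y":0,"z":0,"ax":0,"ay":0,"az":0.014},{"fingers":1,"x":0,"y":0,"z":0,"ax":0,"ay":0,"az":0.014},{"fingers":1,"x":0,"y":0,"z":0,"ax":0,"ay":0,"az":0.014}]'>/dev/null && python3 st.py &&
python3 -m jog '[{"fingers":1,"x":0,"y":0,"z":0,"ax":0,"ay":0,"az":0.004},{"fingers":1,"x":0,"y":0,"z":0,"ax":0,"ay":0,"az":0.008},{"fingers":1,"x":0,"y":0,"z":0,"ax":0,"ay":0,"az":0.012},{"fingers":1,"x":0,"y":0,"z":0,"ax":0,"ay":0,"az":0.014},{"fingers":1,"x":0,"y":0,"z":0,"ax":0,"ay":0,"az":0.014},{"fingers":1,"x":0,"y":0,"z":0,"ax":0,"ay":0,"az":0.014},{"fingers":1,"x":0,"y":0,"z":0,"ax":0,"ay":0,"az":0.014},{"fingers":1,"x":0,"y":0,"z":0,"ax":0,"ay":0,"az":0.014},{"fingers":1,"x":0,"y":0,"z":0,"ax":0,"ay":0,"az":0.014},{"fingers":1,"x":0,"y":0,"z":0,"ax":0,"ay":0,"az":0.014}]'>/dev/null && python3 st.py &&
python3 -m jog '[{"fingers":1,"x":0,"y":0,"z":0,"ax":0,"ay":0,"az":0.004},{"fingers":1,"x":0,"y":0,"z":0,"ax":0,"ay":0,"az":0.008},{"fingers":1,"x":0,"y":0,"z":0,"ax":0,"ay":0,"az":0.012},{"fingers":1,"x":0,"y":0,"z":0,"ax":0,"ay":0,"az":0.014},{"fingers":1,"x":0,"y":0,"z":0,"ax":0,"ay":0,"az":0.014},{"fingers":1,"x":0,"y":0,"z":0,"ax":0,"ay":0,"az":0.014},{"fingers":1,"x":0,"y":0,"z":0,"ax":0,"ay":0,"az":0.014},{"fingers":1,"x":0,"y":0,"z":0,"ax":0,"ay":0,"az":0.014},{"fingers":1,"x":0,"y":0,"z":0,"ax":0,"ay":0,"az":0.014},{"fingers":1,"x":0,"y":0,"z":0,"ax":0,"ay":0,"az":0.014}]'>/dev/null && python3 st.py &&
python3 -m jog '[{"fingers":1,"x":0,"y":0,"z":0,"ax":0,"ay":0,"az":0.004},{"fingers":1,"x":0,"y":0,"z":0,"ax":0,"ay":0,"az":0.008},{"fingers":1,"x":0,"y":0,"z":0,"ax":0,"ay":0,"az":0.012},{"fingers":1,"x":0,"y":0,"z":0,"ax":0,"ay":0,"az":0.014},{"fingers":1,"x":0,"y":0,"z":0,"ax":0,"ay":0,"az":0.014},{"fingers":1,"x":0,"y":0,"z":0,"ax":0,"ay":0,"az":0.014},{"fingers":1,"x":0,"y":0,"z":0,"ax":0,"ay":0,"az":0.014},{"fingers":1,"x":0,"y":0,"z":0,"ax":0,"ay":0,"az":0.014},{"fingers":1,"x":0,"y":0,"z":0,"ax":0,"ay":0,"az":0.014},{"fingers":1,"x":0,"y":0,"z":0,"ax":0,"ay":0,"az":0.014}]'>/dev/null && python3 st.py
```

```text
yaw 112.96 tau [-0.348 -1.279 -0.188] F [ 6.1 -0.9  4.6] pos [0.5305 0.0531 0.0976] w 0.0397 45.0 j7 0.186 t 26.03
yaw 107.94 tau [-0.287 -1.416  0.144] F [ 6.3 -1.3  2.9] pos [0.5305 0.0531 0.0976] w 0.0392 45.0 j7 0.106 t 26.87
yaw 102.9 tau [-0.29  -1.474  0.242] F [ 6.6 -2.   2.9] pos [0.5305 0.0531 0.0976] w 0.0397 45.0 j7 0.027 t 27.7
yaw 97.85 tau [-0.206 -1.587  0.027] F [ 7.4 -1.5  3.8] pos [0.5306 0.0531 0.0976] w 0.0392 45.0 j7 -0.053 t 28.53
yaw 92.81 tau [-0.251 -1.631 -0.183] F [ 7.2 -0.3  3.9] pos [0.5306 0.0532 0.0976] w 0.0393 45.0 j7 -0.132 t 29.37
yaw 87.79 tau [-0.268 -1.768  0.16 ] F [ 7.4 -1.3  2.9] pos [0.5307 0.0531 0.0976] w 0.0397 45.0 j7 -0.212 t 30.2
```

Click 2 was at about 110° and click 3 at about 90°, where the dial started. I'll use finer steps for click 4.

```bash

python3 -m jog '[{"fingers":1,"x":0,"y":0,"z":0,"ax":0,"ay":0,"az":0.004},{"fingers":1,"x":0,"y":0,"z":0,"ax":0,"ay":0,"az":0.008},{"fingers":1,"x":0,"y":0,"z":0,"ax":0,"ay":0,"az":0.01},{"fingers":1,"x":0,"y":0,"z":0,"ax":0,"ay":0,"az":0.01},{"fingers":1,"x":0,"y":0,"z":0,"ax":0,"ay":0,"az":0.01},{"fingers":1,"x":0,"y":0,"z":0,"ax":0,"ay":0,"az":0.01},{"fingers":1,"x":0,"y":0,"z":0,"ax":0,"ay":0,"az":0.01},{"fingers":1,"x":0,"y":0,"z":0,"ax":0,"ay":0,"az":0.01},{"fingers":1,"x":0,"y":0,"z":0,"ax":0,"ay":0,"az":0.01},{"fingers":1,"x":0,"y":0,"z":0,"ax":0,"ay":0,"az":0.01}]'>/dev/null && python3 st.py &&
python3 -m jog '[{"fingers":1,"x":0,"y":0,"z":0,"ax":0,"ay":0,"az":0.004},{"fingers":1,"x":0,"y":0,"z":0,"ax":0,"ay":0,"az":0.008},{"fingers":1,"x":0,"y":0,"z":0,"ax":0,"ay":0,"az":0.01},{"fingers":1,"x":0,"y":0,"z":0,"ax":0,"ay":0,"az":0.01},{"fingers":1,"x":0,"y":0,"z":0,"ax":0,"ay":0,"az":0.01},{"fingers":1,"x":0,"y":0,"z":0,"ax":0,"ay":0,"az":0.01},{"fingers":1,"x":0,"y":0,"z":0,"ax":0,"ay":0,"az":0.01},{"fingers":1,"x":0,"y":0,"z":0,"ax":0,"ay":0,"az":0.01},{"fingers":1,"x":0,"y":0,"z":0,"ax":0,"ay":0,"az":0.01},{"fingers":1,"x":0,"y":0,"z":0,"ax":0,"ay":0,"az":0.01}]'>/dev/null && python3 st.py &&
python3 -m jog '[{"fingers":1,"x":0,"y":0,"z":0,"ax":0,"ay":0,"az":0.004},{"fingers":1,"x":0,"y":0,"z":0,"ax":0,"ay":0,"az":0.008},{"fingers":1,"x":0,"y":0,"z":0,"ax":0,"ay":0,"az":0.01},{"fingers":1,"x":0,"y":0,"z":0,"ax":0,"ay":0,"az":0.01},{"fingers":1,"x":0,"y":0,"z":0,"ax":0,"ay":0,"az":0.01},{"fingers":1,"x":0,"y":0,"z":0,"ax":0,"ay":0,"az":0.01},{"fingers":1,"x":0,"y":0,"z":0,"ax":0,"ay":0,"az":0.01},{"fingers":1,"x":0,"y":0,"z":0,"ax":0,"ay":0,"az":0.01},{"fingers":1,"x":0,"y":0,"z":0,"ax":0,"ay":0,"az":0.01},{"fingers":1,"x":0,"y":0,"z":0,"ax":0,"ay":0,"az":0.01}]'>/dev/null && python3 st.py
```

```text
yaw 84.19 tau [-0.285 -1.841  0.198] F [ 8.2 -2.4  2.8] pos [0.5307 0.0531 0.0976] w 0.0389 45.0 j7 -0.268 t 31.03
yaw 80.58 tau [-0.253 -1.831  0.112] F [ 8.2 -2.   2.5] pos [0.5308 0.0531 0.0976] w 0.0395 45.0 j7 -0.325 t 31.87
yaw 76.97 tau [-0.267 -1.861 -0.069] F [ 7.4 -1.3  2.3] pos [0.5308 0.0531 0.0976] w 0.0391 45.0 j7 -0.382 t 32.7
```

```bash

python3 -m jog '[{"fingers":1,"x":0,"y":0,"z":0,"ax":0,"ay":0,"az":0.004},{"fingers":1,"x":0,"y":0,"z":0,"ax":0,"ay":0,"az":0.008},{"fingers":1,"x":0,"y":0,"z":0,"ax":0,"ay":0,"az":0.01},{"fingers":1,"x":0,"y":0,"z":0,"ax":0,"ay":0,"az":0.01},{"fingers":1,"x":0,"y":0,"z":0,"ax":0,"ay":0,"az":0.01},{"fingers":1,"x":0,"y":0,"z":0,"ax":0,"ay":0,"az":0.01},{"fingers":1,"x":0,"y":0,"z":0,"ax":0,"ay":0,"az":0.01},{"fingers":1,"x":0,"y":0,"z":0,"ax":0,"ay":0,"az":0.01},{"fingers":1,"x":0,"y":0,"z":0,"ax":0,"ay":0,"az":0.01},{"fingers":1,"x":0,"y":0,"z":0,"ax":0,"ay":0,"az":0.01}]'>/dev/null && python3 st.py
```

```text
yaw 73.37 tau [-0.296 -1.901 -0.012] F [ 8.1 -1.1  2.1] pos [0.5308 0.0531 0.0976] w 0.0398 45.0 j7 -0.439 t 33.53
```

```bash

python3 -m jog '[{"fingers":1,"x":0,"y":0,"z":0,"ax":0,"ay":0,"az":0.003},{"fingers":1,"x":0,"y":0,"z":0,"ax":0,"ay":0,"az":0.006},{"fingers":1,"x":0,"y":0,"z":0,"ax":0,"ay":0,"az":0.006},{"fingers":1,"x":0,"y":0,"z":0,"ax":0,"ay":0,"az":0.006},{"fingers":1,"x":0,"y":0,"z":0,"ax":0,"ay":0,"az":0.006},{"fingers":1,"x":0,"y":0,"z":0,"ax":0,"ay":0,"az":0.006},{"fingers":1,"x":0,"y":0,"z":0,"ax":0,"ay":0,"az":0.006},{"fingers":1,"x":0,"y":0,"z":0,"ax":0,"ay":0,"az":0.006},{"fingers":1,"x":0,"y":0,"z":0,"ax":0,"ay":0,"az":0.006},{"fingers":1,"x":0,"y":0,"z":0,"ax":0,"ay":0,"az":0.006}]'>/dev/null && python3 st.py
```

```text
yaw 71.21 tau [-0.297 -1.973  0.081] F [ 7.2 -0.7  1.7] pos [0.5308 0.0531 0.0976] w 0.0392 45.0 j7 -0.473 t 34.37
```

Torque changes sign at about 73°, so click 4 sits there. I'll back off 1.5° to its centre and let go.

```bash

python3 -m jog '[{"fingers":1,"x":0,"y":0,"z":0,"ax":0,"ay":0,"az":-0.003},{"fingers":1,"x":0,"y":0,"z":0,"ax":0,"ay":0,"az":-0.005},{"fingers":1,"x":0,"y":0,"z":0,"ax":0,"ay":0,"az":-0.005},{"fingers":1,"x":0,"y":0,"z":0,"ax":0,"ay":0,"az":-0.005},{"fingers":1,"x":0,"y":0,"z":0,"ax":0,"ay":0,"az":-0.005},{"fingers":1,"x":0,"y":0,"z":0,"ax":0,"ay":0,"az":-0.005},{"fingers":1,"x":0,"y":0,"z":0,"ax":0,"ay":0,"az":-0.005},{"fingers":1,"x":0,"y":0,"z":0,"ax":0,"ay":0,"az":-0.005},{"fingers":1,"x":0,"y":0,"z":0,"ax":0,"ay":0,"az":-0.005},{"fingers":1,"x":0,"y":0,"z":0,"ax":0,"ay":0,"az":-0.005}]'>/dev/null && python3 st.py
python3 -m jog '[{"fingers":-1,"x":0,"y":0,"z":0,"ax":0,"ay":0,"az":0},{"fingers":-1,"x":0,"y":0,"z":0,"ax":0,"ay":0,"az":0},{"fingers":-1,"x":0,"y":0,"z":0,"ax":0,"ay":0,"az":0},{"fingers":-1,"x":0,"y":0,"z":0,"ax":0,"ay":0,"az":0},{"fingers":-1,"x":0,"y":0,"z":0,"ax":0,"ay":0,"az":0},{"fingers":-1,"x":0,"y":0,"z":0,"ax":0,"ay":0,"az":0},{"fingers":-1,"x":0,"y":0,"z":0,"ax":0,"ay":0,"az":0},{"fingers":-1,"x":0,"y":0,"z":0,"ax":0,"ay":0,"az":0},{"fingers":-1,"x":0,"y":0,"z":0,"ax":0,"ay":0,"az":0},{"fingers":-1,"x":0,"y":0,"z":0,"ax":0,"ay":0,"az":0}]'>/dev/null; python3 st.py
```

```text
yaw 73.01 tau [-0.359 -1.959 -0.024] F [ 8.  -1.3  2.1] pos [0.5308 0.0531 0.0976] w 0.039 45.0 j7 -0.444 t 35.2
yaw 73.08 tau [0.066 0.014 0.034] F [ 0.2 -0.4 -0.1] pos [0.5302 0.0531 0.0974] w 0.0942 0.0 j7 -0.443 t 36.03
```

```bash

python3 -m jog '[{"fingers":-1,"x":0,"y":0,"z":-0.1,"ax":0,"ay":0,"az":0},{"fingers":-1,"x":0,"y":0,"z":-0.2,"ax":0,"ay":0,"az":0},{"fingers":-1,"x":0,"y":0,"z":-0.3,"ax":0,"ay":0,"az":0},{"fingers":-1,"x":0,"y":0,"z":-0.3,"ax":0,"ay":0,"az":0},{"fingers":1,"x":-0.12,"y":-0.015,"z":-0.3,"ax":0,"ay":0,"az":0},{"fingers":1,"x":-0.24,"y":-0.03,"z":-0.3,"ax":0,"ay":0,"az":0},{"fingers":1,"x":-0.36,"y":-0.045,"z":-0.3,"ax":0,"ay":0,"az":0},{"fingers":1,"x":-0.48,"y":-0.058,"z":-0.3,"ax":0,"ay":0,"az":0},{"fingers":1,"x":-0.6,"y":-0.058,"z":-0.3,"ax":0,"ay":0,"az":0},{"fingers":1,"x":-0.6,"y":-0.058,"z":-0.3,"ax":0,"ay":0,"az":0}]'
python3 -m jog '[{"fingers":1,"x":0,"y":0,"z":0,"ax":0,"ay":0,"az":0},{"fingers":1,"x":0,"y":0,"z":0,"ax":0,"ay":0,"az":0},{"fingers":1,"x":0,"y":0,"z":0,"ax":0,"ay":0,"az":0},{"fingers":1,"x":0,"y":0,"z":0,"ax":0,"ay":0,"az":0},{"fingers":1,"x":0,"y":0,"z":0,"ax":0,"ay":0,"az":0},{"fingers":1,"x":0,"y":0,"z":0,"ax":0,"ay":0,"az":0},{"fingers":1,"x":0,"y":0,"z":0,"ax":0,"ay":0,"az":0},{"fingers":1,"x":0,"y":0,"z":0,"ax":0,"ay":0,"az":0},{"fingers":1,"x":0,"y":0,"z":0,"ax":0,"ay":0,"az":0},{"fingers":1,"x":0,"y":0,"z":0,"ax":0,"ay":0,"az":0}]'
python3 look.py w3; python3 -c "
import numpy as np
W=np.load('w3.npz')['W'].reshape(-1,3);W=W[np.isfinite(W[:,0])]
r=np.hypot(W[:,0]-.4718,W[:,1]+.0797)
for a in range(0,32,2):
  q=W[(r>=a/1e3)&(r<(a+2)/1e3)&(W[:,2]<.14),2]
  if len(q):print(a,len(q),np.percentile(q,[5,50,95]).round(4))"
```

```text
t: 36.87
tool_pos: [0.4589, -0.1201, 0.1876]
tcp_rot: [2.53, 1.861, -0.001]
contact_force: [-0.3, -1.3, 0.5]
grip_width: 0.0573
finger_force: 0.0
t: 37.7
tool_pos: [0.4612, -0.114, 0.1874]
tcp_rot: [-2.524, -1.87, 0.0]
contact_force: [-0.2, 0.2, 0.3]
grip_width: 0.0005
finger_force: 0.0
[ 0.46116223 -0.11400038  0.18744109] -0.09116885244694697 [-0.00883455 -0.03964536  0.0265833 ] [-0.15738236  0.18030756  0.3148257 ]
btn 769 ((0.47166708111763, -0.08040916919708252), 0.014036009088158607) [ 0.47194693 -0.07978389  0.11193782]
0 19 [0.1111 0.1123 0.1132]
2 50 [0.1113 0.1122 0.1134]
4 77 [0.1112 0.1122 0.1133]
6 121 [0.1113 0.1124 0.1136]
8 147 [0.111  0.1123 0.1132]
10 182 [0.1109 0.1121 0.1132]
12 207 [0.1019 0.1108 0.1127]
14 184 [0.1012 0.1023 0.1036]
16 257 [0.1012 0.1023 0.1034]
18 293 [0.1011 0.1022 0.1033]
20 294 [0.0908 0.1016 0.1029]
22 220 [0.0899 0.091  0.0924]
24 350 [0.0899 0.0909 0.0921]
26 388 [0.0898 0.0909 0.0922]
28 409 [0.0897 0.0909 0.0921]
30 446 [0.0897 0.091  0.0922]
```

View pics/w3.png

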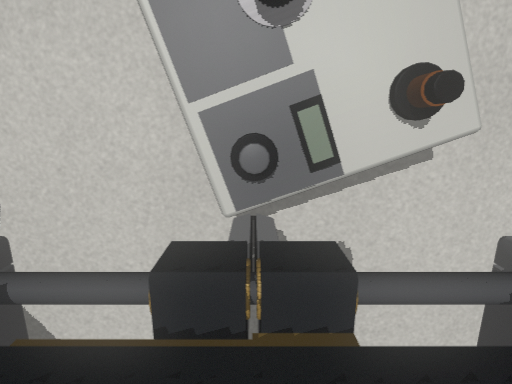

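The button is at (254,157), with its top at z≈0.112 and the housing 10 mm lower. I'll move over it and press in stages.

```bash

python3 -m jog '[{"fingers":1,"x":0.06,"y":0.001,"z":0,"ax":0,"ay":0,"az":0},{"fingers":1,"x":0.119,"y":0.001,"z":0,"ax":0,"ay":0,"az":0},{"fingers":1,"x":0.119,"y":0.001,"z":0.07,"ax":0,"ay":0,"az":0},{"fingers":1,"x":0.119,"y":0.001,"z":0.14,"ax":0,"ay":0,"az":0},{"fingers":1,"x":0.119,"y":0.001,"z":0.2,"ax":0,"ay":0,"az":0},{"fingers":1,"x":0.119,"y":0.001,"z":0.23,"ax":0,"ay":0,"az":0},{"fingers":1,"x":0.119,"y":0.001,"z":0.23,"ax":0,"ay":0,"az":0},{"fingers":1,"x":0.119,"y":0.001,"z":0.23,"ax":0,"ay":0,"az":0},{"fingers":1,"x":0.119,"y":0.001,"z":0.23,"ax":0,"ay":0,"az":0},{"fingers":1,"x":0.119,"y":0.001,"z":0.23,"ax":0,"ay":0,"az":0}]' >/dev/null; python3 st.py
python3 -m jog '[{"fingers":1,"x":0,"y":0,"z":0.01,"ax":0,"ay":0,"az":0},{"fingers":1,"x":0,"y":0,"z":0.015,"ax":0,"ay":0,"az":0},{"fingers":1,"x":0,"y":0,"z":0.02,"ax":0,"ay":0,"az":0},{"fingers":1,"x":0,"y":0,"z":0.025,"ax":0,"ay":0,"az":0},{"fingers":1,"x":0,"y":0,"z":0.03,"ax":0,"ay":0,"az":0},{"fingers":1,"x":0,"y":0,"z":0.035,"ax":0,"ay":0,"az":0},{"fingers":1,"x":0,"y":0,"z":0.04,"ax":0,"ay":0,"az":0},{"fingers":1,"x":0,"y":0,"z":0.04,"ax":0,"ay":0,"az":0},{"fingers":1,"x":0,"y":0,"z":0.04,"ax":0,"ay":0,"az":0},{"fingers":1,"x":0,"y":0,"z":0.04,"ax":0,"ay":0,"az":0}]' >/dev/null; python3 st.py
```

```text
yaw 73.08 tau [0.011 0.01  0.024] F [ 0.8 -0.3  0.1] pos [ 0.4724 -0.0801  0.1194] w 0.0005 0.0 j7 -0.156 t 38.58
yaw 73.08 tau [0.043 0.262 0.074] F [-0.6 -0.1  4.5] pos [ 0.4719 -0.08    0.1065] w 0.0005 2.3 j7 -0.154 t 39.42
```

```bash

python3 -m jog '[{"fingers":1,"x":0,"y":0,"z":0.003,"ax":0,"ay":0,"az":0},{"fingers":1,"x":0,"y":0,"z":0.005,"ax":0,"ay":0,"az":0},{"fingers":1,"x":0,"y":0,"z":0.007,"ax":0,"ay":0,"az":0},{"fingers":1,"x":0,"y":0,"z":0.007,"ax":0,"ay":0,"az":0},{"fingers":1,"x":0,"y":0,"z":0.007,"ax":0,"ay":0,"az":0},{"fingers":1,"x":0,"y":0,"z":0.007,"ax":0,"ay":0,"az":0},{"fingers":1,"x":0,"y":0,"z":0.007,"ax":0,"ay":0,"az":0},{"fingers":1,"x":0,"y":0,"z":0.007,"ax":0,"ay":0,"az":0},{"fingers":1,"x":0,"y":0,"z":0.007,"ax":0,"ay":0,"az":0},{"fingers":1,"x":0,"y":0,"z":0.007,"ax":0,"ay":0,"az":0}]' >/dev/null; python3 st.py
```

```text
yaw 73.07 tau [0.433 2.91  0.065] F [-11.2   2.4  34.7] pos [ 0.4721 -0.08    0.1057] w 0.0004 17.4 j7 -0.153 t 40.25
```

The force jumped to 35 N, so the button is bottomed out. I release and retreat upward.

```bash

python3 -m jog '[{"fingers":1,"x":0,"y":0,"z":-0.02,"ax":0,"ay":0,"az":0},{"fingers":1,"x":0,"y":0,"z":-0.05,"ax":0,"ay":0,"az":0},{"fingers":1,"x":0,"y":0,"z":-0.1,"ax":0,"ay":0,"az":0},{"fingers":1,"x":0,"y":0,"z":-0.2,"ax":0,"ay":0,"az":0},{"fingers":1,"x":0,"y":0,"z":-0.3,"ax":0,"ay":0,"az":0},{"fingers":1,"x":-0.1,"y":0,"z":-0.3,"ax":0,"ay":0,"az":0},{"fingers":1,"x":-0.12,"y":0,"z":-0.3,"ax":0,"ay":0,"az":0},{"fingers":1,"x":-0.12,"y":0,"z":-0.3,"ax":0,"ay":0,"az":0},{"fingers":1,"x":-0.12,"y":0,"z":-0.3,"ax":0,"ay":0,"az":0},{"fingers":1,"x":-0.12,"y":0,"z":-0.3,"ax":0,"ay":0,"az":0}]' >/dev/null; python3 st.py; python3 look.py w4
python3 -c "
from station import manip
print(manip.sign_off())"
```

```text
yaw 73.12 tau [ 0.009  0.044 -0.024] F [-1.2  1.2  1. ] pos [ 0.4613 -0.1136  0.1939] w 0.0007 0.0 j7 -0.092 t 41.08
[ 0.46128713 -0.11357303  0.19386819] -0.09237772695704123 [ 0.00866694  0.0441951  -0.02397507] [-1.24161297  1.21515873  1.01243546]
btn 732 ((0.471967875957489, -0.08028008788824081), 0.01394147239625454) [ 0.47196725 -0.07989413  0.11196781]
the job is handed in; nothing more can be done
None
```

The dial was eased to its anticlockwise stop, turned four clicks clockwise and let go in click 4. The read button was then pressed fully down and came back up, and the job was handed in at about 41 s with nothing else touched.

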